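Open the sprung filler cap of the hydraulic power unit

ROBOT

A 6-joint arm with a two-finger parallel gripper is mounted at the origin on the work surface. World frame = base frame: x ahead of the robot, y to its left, z up, the work surface at z = 0. Lengths are in m, angles in degrees, forces in N, time in s.
With the tool pointing down it reaches from about 0.275 to 0.85 m from the base axis. Payload 5.2 kg.
Tool frame: the origin (TCP) lies midway between the tips of the shut fingers; the grasp point (between the pads) lies 19 mm behind it (arm.grasp_offset is the distance from the TCP to the grasp point, in m); z points along the fingers, y is the line along which they close (so a half turn about z gives the same grasp; the last joint's range is limited). The gripper opens to 85 mm and grips with 20 to 120 N. Pads are 22 mm wide; open, the fingers measure 114 mm over their backs; the gripper's body (76 mm by 85 mm) begins 54 mm behind the grasp point. The pads swing forward as they close: fully open they stand 13 mm farther back than shut.
Start: joints at [-82.265, 14.817, 87.949, -0, 77.235, -11.62], TCP at [0.182, -0.519, 0.231] pointing down, gripper open.
Joint ranges: [-179.93, 179.93], [-52.35, 119.4], [10.71, 147.94], [-69.91, 249.91], [12.55, 155.21], [-178.61, 178.61]. Speed limits (degrees/s): [147.25, 147.25, 180, 180, 180, 180].

INTERFACE

Orientations are given as a 3x3 rotation matrix whose columns are the frame's x, y, z axes.
In Python, from bench import status, optics, workorder, spotter, arm gives the robot as it stands.
- The arm moves only by the tool drive_tool, never from a script. Its argument "motion" is a list of rows, each an object of numbers: "gripper": the opening, from 0 (shut) to 1 (fully open); "x", "y", "z": the shift along the tool's x, y, z in cm; "spin": the turn about the tool's z in degrees. In form: [{"gripper": .., "x": .., "y": .., "z": .., "spin": ..}, ...]. A call has 1 to 20 rows; each row shifts and turns the commanded pose from where the row before left it, along the tool's axes as they then stand; what a row does not reach is not made up. A row lasts 1/10 s, in which the tool goes at most 50 mm and 8.59 degrees, less where a joint would pass 70% of its speed; a pose out of reach is approached as far as the arm can. A call with a gripper value outside its range is refused whole. The fingers move at their own pace and stop on an object; the grip force is fixed at half the most. Time passes only in rows, so rows that do not move let the fingers close. It gives the time, the measured TCP pose, the force, the opening and the grip force at its end, in the units of the state.
- status.get_obs(): the state, without advancing time (a new reading comes with each control period).
- optics.capture(name): name is "side" or "top"; returns a dict with "pixels" (384x512x3 uint8, red, green, blue), "fx", "fy", "cx", "cy" (pixels), "distortion" ([k1, k2, p1, p2, k3] as OpenCV has them; the pictures are not rectified), "position" and "attitude" of the camera in the world. Camera axes: x right, y up, looking along -z (the intrinsics and any distortion apply to the point x, -y, -z); pixel columns grow to the right and rows downward; lengths in m; the calibration is good to about 2 mm. A picture is of the moment at which its call begins. There is no depth.
- workorder.hand_in(): hands the job in; it is judged then, once.
Trained networks look in a picture, given as the dict that the camera call returned (one of the last four; its "shot" number tells which), for a name from the list of things; names that differ only in an ending like _2 or _b are one class to them, and where a whole thing is asked for, a point or a joint stands for the part that bears it (a point fixed in the world has none). Each returns a list of dicts, best first, with "confidence" (0 to 1); they miss things now and then, are a little off and sometimes report something else, mostly with a low value. They report only what shows in the picture. A call takes as long as a camera call. They do not tell look-alikes from the thing itself.
- spotter.find_in(query, picture): "location" ([x, y, z] in m, in world coordinates, good to about 4 mm: the middle of the surface that is visible of it).
- spotter.silhouettes(query, picture): "region" (384x512 bool, what is visible of it).
The state is a dict: "time_s": time; "joint_pos": joint angles; "joint_velocities": joint speeds; "effort": joint torques, N m; "tcp_pos": TCP position; "ee_rot": TCP orientation; "ft_force": force on the tool from outside, world axes, zero at the start; "moment": the same for the moment, N m; "width": finger opening in m; "grasp_force": force on a finger pad.
Only numpy, scipy, OpenCV 4.12 (cv2) and the standard library are available. Lean on these libraries where they do the work, as an engineer would, in place of code of your own. Each camera call takes 0.05 s, during which the arm holds its last target. There are 200 camera calls.

TASK

Open the oil tank of the hydraulic power unit for topping up: push the filler cap down against its spring and, keeping it pushed, twist it anticlockwise until it comes up against its stop, then lift it off; do not force it. Set the cap down, grip bar up, on the floor of the steel drip tray without dropping it, and leave the other things where they are.

Things in the scene. Friction and masses are not known exactly. Their poses are not given: they have to be found in the camera images.
- cap: The filler cap, fitted on the neck at the start; rigid, 0.13 kg. Origin: centre of its foot, z up along its axis, x along the grip bar. Steel disc 64 mm across, its top face 32 mm above the origin. On the disc stands the black grip bar, 56 mm long (x), 14 mm thick (y), its top 57 mm above the origin. Below: stem 25 mm across with two lugs along x at its foot, 37 mm over the lugs, on which it stands upright.
- cap_bar (a point): Middle of the top face of the cap's grip bar, on the cap's axis. The bar rises 25 mm above the disc; fingers can pinch it across its 14 mm and rest their tips on the disc either side.
- seal: Sprung rubber seal ring under the cap's disc, 49 mm across, 6 mm thick; origin: centre of its underside. It bears on the neck's rim with about 8 N when locked, 11 N when the lugs are clear of the catch (cap pushed down 3 mm), and closes up solid 7.5 mm down at 15.5 N. A push of 12.5 to 20 N kept up all through the turn is right; beyond 28 N the seal is damaged.
- neck: Aluminium filler neck, fixed, 56 mm outside, 30 mm high. Origin: centre of its foot, z up; x: direction of the bar at the start. Below its rim a bayonet ring holds the lugs in 3 mm deep catches. Pushed clear, the cap turns anticlockwise from above to a hard stop, 39 to 87 degrees on (differs by unit: feel for it, with under 0.4 N m); it lifts out at the stop or up to 6 degrees before. Side play 1.5 mm.
- breather: Plain round black breather on the same lid, 42 mm across and 41 mm high, screwed in and fixed; Origin: centre of its foot. It and the filler neck swap places on the lid, about 125 mm apart.
- pack: The hydraulic power unit, fixed, a grey tank 170 x 260 mm under a steel lid 184 x 274 mm whose top is 168 mm above the bench. Origin: bench level under the middle of the tank; y points along the unit to its valve block and motor, which reach 425 mm out and up to 200 mm high.
- tray: Shallow open steel drip tray, fixed on the bench, 200 mm (x) by 160 mm (y), walls 3 mm thick and 22 mm high. Origin: centre of its underside, z up; the inner floor is 3 mm above it. Two hose adapters stand at its +x end; the rest of the floor is clear.
- adapter_a: Steel hose adapter standing in the tray, hexagon foot 32 mm across, 42 mm high, origin under its foot. Leave it standing there.
- adapter_b: Steel hose adapter standing in the tray, hexagon foot 32 mm across, 34 mm high, origin under its foot. Leave it standing there.
- jug: Grey plastic oil bottle standing behind the tray, 84 mm across, 205 mm high, origin under its foot. Leave it.
- tape: Cardboard tape core lying flat on the bench, 96 mm across, 48 mm high, origin under its centre. Leave it.
- spanner: Steel spanner 190 mm long lying on the bench between robot and tank; its x runs along it. Leave it.
- funnel: Grey plastic funnel standing mouth down on the bench, 110 mm across, 115 mm high, origin under its centre. Leave it.
Not all that is in view belongs to the job. What is shaped like the cap but green is not meant.

How it is judged (in metres and radians):
On the way:
1. the cap is lifted clear of the neck (z of cap in the frame of neck above 0.05 m), for 0.1 s.
At the end, for the whole second after the job is handed in: The cap stands at rest on the tray's floor on its foot, grip bar up: its origin within 85 mm (tray x) and 65 mm (tray y) of the tray's centre, at most 5 mm above the tray's floor, leaning less than 0.15 rad (x of cap in the frame of tray between -0.085 and 0.085 m and y of cap in the frame of tray between -0.065 and 0.065 m and z of cap in the frame of tray below 0.008 m and angle between cap's own z axis and vertical below 0.15 rad and linear speed of cap below 0.02 m/s); the robot touches nothing.
It fails at once if the cap is pushed down too hard: its seal bears on the neck with over 28 N (contact force between seal and neck above 28 N).
It fails at once if the cap is wrenched: all its contact forces on the neck, seal and lugs together, add up to over 55 N (20 N at rest; about 0.5 N m against the stop) (contact force between cap and neck above 55 N).
It fails at once if the cap is dropped or flies off: faster than 0.6 m/s with no finger on it (contact force between the fingers and cap below 0.1 N and linear speed of cap above 0.6 m/s).
It fails at once if another thing on the bench or in the tray is moved by over 30 mm (distance of any of adapter_a, adapter_b, jug, tape, spanner, funnel from where it was at the start of the episode above 0.03 m).
It also fails if it takes over 72 s, if anything falls off the work surface, if the arm or the gripper's body presses on something with over 40 N, if the wrist force passes 120 N, or if a joint passes its speed limit or range.

## Working session

There is one attempt and no reset: what is moved stays moved. The work goes in short steps, Python scripts to look and compute and a tool call to move; the robot and the scene stay as the last step left them, time stands still between calls to the robot, and variables do not carry over. Pictures are saved under pics/ and viewed, at most 10 in all, crops included, and the job is handed in when it is done.

Besides the shell and the picture viewer there is one more tool, called as a command line: name --argument value ..., lists and objects as JSON in quotes. drive_tool: Moves the arm, as the interface text tells. Its arguments: {"type":"object","properties":{"motion":{"type":"array"}},"required":["motion"]}

```bash
mkdir -p pics
cat > h.py <<'E'
import numpy as np, cv2
from bench import status, optics, workorder, spotter, arm
def cam(p):
    K=np.array([[p['fx'],0,p['cx']],[0,p['fy'],p['cy']],[0,0,1.]]);return K,np.array(p['distortion'],float)
def proj(p,X):
    K,d=cam(p);R=np.array(p['attitude']);c=(np.atleast_2d(X)-p['position'])@R*[1,-1,-1]
    return cv2.projectPoints(c.reshape(-1,1,3),np.zeros(3),np.zeros(3),K,d)[0].reshape(-1,2)
def ray(p,uv,z):
    K,d=cam(p);n=cv2.undistortPoints(np.array(uv,float).reshape(-1,1,2),K,d).reshape(-1,2)
    v=np.c_[n[:,0],-n[:,1],-np.ones(len(n))]@np.array(p['attitude']).T
    o=np.array(p['position']);return o+v*((z-o[2])/v[:,2])[:,None]
def save(p,n): cv2.imwrite('pics/'+n,p['pixels'][:,:,::-1])
E
python3 - <<'E'
from h import *
np.set_printoptions(precision=4,suppress=True)
T=optics.capture('top');S=optics.capture('side')
im=np.hstack([T['pixels'],S['pixels']]);
cv2.imwrite('pics/top0.png',T['pixels'][:,:,::-1]);cv2.imwrite('pics/side0.png',S['pixels'][:,:,::-1])
for n,p in(('T',T),('S',S)):
    print(n,p['position'],np.array(p['attitude'])[:,2])
    for q in['cap','cap_bar','neck','breather','tray','adapter_a','pack','jug','tape','spanner','funnel']:
        for r in spotter.find_in(q,p)[:3]: print(n,q,np.round(r['location'],4),round(r['confidence'],2),proj(p,r['location'])[0].round())
o=status.get_obs();print(o['ee_rot'],o['ft_force'],o['width'],arm.grasp_offset)
E
```

```text
T [ 0.3269 -0.0554  1.3896] [-0.1749  0.0157  0.9845]
T cap [0.5459 0.0684 0.2181] 0.84 [209. 194.]
T cap [ 0.5294 -0.0823  0.0317] 0.82 [260. 208.]
T cap [0.7236 0.073  0.0309] 0.81 [213. 153.]
T cap_bar [0.7234 0.068  0.0332] 0.69 [214. 153.]
T cap_bar [0.5466 0.0724 0.2207] 0.62 [207. 194.]
T cap_bar [ 0.5259 -0.0823  0.0319] 0.57 [260. 209.]
T neck [0.5251 0.053  0.1767] 0.57 [216. 203.]
T breather [0.535  0.1851 0.2074] 0.63 [170. 199.]
T breather [ 0.6951 -0.4154  0.046 ] 0.54 [355. 157.]
T tray [ 0.4945 -0.2863  0.0036] 0.62 [319. 217.]
T adapter_a [ 0.7226 -0.231   0.1347] 0.69 [305. 142.]
T adapter_a [ 0.57   -0.2506  0.0235] 0.6 [308. 195.]
T pack [0.5351 0.2216 0.1684] 0.68 [161. 202.]
T jug [ 0.7199 -0.2327  0.1315] 0.58 [305. 143.]
T tape [ 0.6953 -0.4157  0.0508] 0.67 [356. 156.]
T spanner [0.3561 0.0721 0.006 ] 0.87 [215. 261.]
T funnel [0.3266 0.2996 0.0335] 0.67 [146. 271.]
S [0.2095 0.6546 1.1249] [-0.2787  0.5742  0.7698]
S cap [0.5511 0.0733 0.2132] 0.96 [236. 221.]
S cap [0.725  0.077  0.0316] 0.78 [184. 238.]
S cap [ 0.5021 -0.0788  0.0288] 0.64 [277. 227.]
S ca
[... 186 characters left out ...]
. 237.]
S neck [0.5298 0.1971 0.2042] 0.23 [219. 265.]
S breather [0.5314 0.1975 0.2059] 0.86 [219. 265.]
S tray [ 0.4901 -0.285   0.0039] 0.93 [306. 186.]
S adapter_a [ 0.5455 -0.3303  0.0188] 0.49 [296. 168.]
S adapter_a [ 0.5706 -0.2505  0.0141] 0.48 [279. 183.]
S adapter_a [ 0.7224 -0.2103  0.1147] 0.22 [230. 154.]
S pack [0.5242 0.2478 0.1669] 0.98 [212. 292.]
S jug [ 0.7211 -0.212   0.115 ] 0.93 [231. 154.]
S tape [ 0.6935 -0.4037  0.0344] 0.96 [265. 138.]
S spanner [0.3481 0.0768 0.0063] 0.68 [305. 294.]
S funnel [0.3265 0.31   0.0364] 0.69 [277. 373.]
[[ 0.9435  0.3315  0.    ]
 [ 0.3315 -0.9435 -0.    ]
 [-0.      0.     -1.    ]] [-1.1599  0.7665  0.1058] 0.08551150994044998 0.0187
```

View pics/top0.png

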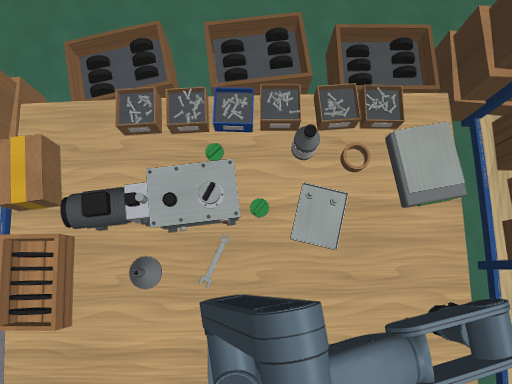

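View pics/side0.png

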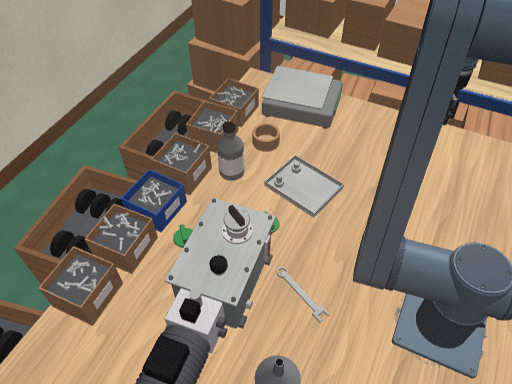

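The top view shows the tray at about (320,217). There are three cap-like things: the steel cap with a black bar on the lid at (209,194), and two green look-alikes at (214,153) and (260,208). I choose the one on the lid and will check it in a close crop.

Run:
```python
from h import *
np.set_printoptions(precision=4,suppress=True)
T=optics.capture('top');S=optics.capture('side')
a=cv2.resize(T['pixels'][172:222,180:245],None,fx=6,fy=6,interpolation=cv2.INTER_CUBIC)
b=cv2.resize(S['pixels'][190:255,205:270],None,fx=6,fy=6,interpolation=cv2.INTER_CUBIC)
a=cv2.copyMakeBorder(a,0,390-a.shape[0],0,0,cv2.BORDER_CONSTANT)
cv2.imwrite('pics/crop.png',np.hstack([a,b])[:,:,::-1])
for n,p in(('T',T),('S',S)):
    m=[r['region'] for r in spotter.silhouettes('cap',p)]
    uv=proj(p,[0.546,0.07,0.22])[0]
    r=[k for k in m if k[int(uv[1])-6:int(uv[1])+7,int(uv[0])-6:int(uv[0])+7].any()]
    if not r: continue
    px=p['pixels'].astype(int).sum(2); dark=r[0]&(px<150)
    ys,xs=np.nonzero(dark);print(n,r[0].sum(),dark.sum(),xs.mean(),ys.mean())
    pts=ray(p,np.c_[xs,ys],0.235)[:,:2];c=pts.mean(0);u,s,v=np.linalg.svd(pts-c);print(c,s/np.sqrt(len(pts))*np.sqrt(12),v[0],np.degrees(np.arctan2(v[0,1],v[0,0])))
    ys,xs=np.nonzero(r[0]);print('sil',xs.min(),xs.max(),ys.min(),ys.max())
    t=spotter.silhouettes('tray',p)[0]['region'].astype(np.uint8)
    cn=max(cv2.findContours(t,0,2)[0],key=cv2.contourArea)
    q=cv2.minAreaRect(ray(p,cn.reshape(-1,2),0.02)[:,:2].astype(np.float32));print('tray',q)
    for k in spotter.silhouettes('pack',p)[:1]:
        pass
```

```text
T 364 91 208.3956043956044 191.21978021978023
[0.551  0.0681] [0.0544 0.014 ] [-0.8844  0.4668] 152.17543305232962
sil 198 219 182 202
tray ((0.4990704357624054, -0.28402936458587646), (0.16389153897762299, 0.2040586769580841), 75.04246520996094)
S 504 102 235.83333333333334 215.92156862745097
[0.5505 0.0728] [0.064  0.0152] [-0.8418  0.5398] 147.33272315909807
sil 224 249 206 232Traceback (most recent call last):
  File "<stdin>", line 17, in <module>
IndexError: list index out of range
```

View pics/crop.png

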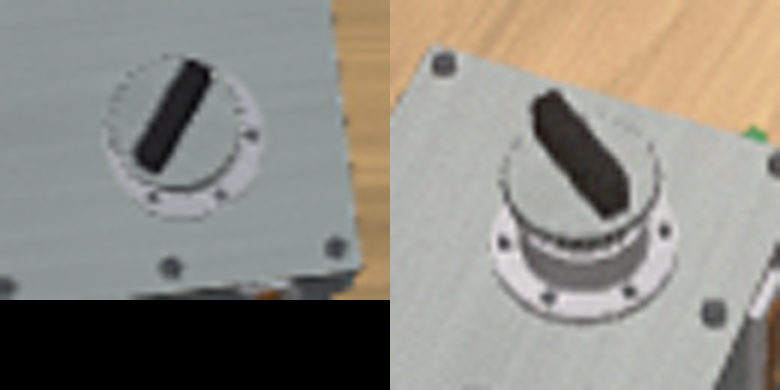

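The crop shows a steel disc with a black bar on the lid, at about (208,191) in the top view, so it is the real cap. Next I fit its pose using both views.

Run:
```python
from h import *
from scipy.optimize import minimize
np.set_printoptions(precision=4,suppress=True)
def pose(box,views,x0):
    def f(q):
        x,y,z,a=q;c,s=np.cos(a),np.sin(a);e=0
        P=[(x+c*i*.028-s*j*.007,y+s*i*.028+c*j*.007,z-k*.025) for i in(1,-1) for j in(1,-1) for k in(0,1)]
        for p,d in views:
            h=cv2.convexHull(proj(p,np.array(P)).astype(np.float32)).reshape(-1,2)
            m=np.zeros((384*8//8*1,512),np.uint8);u0,v0=d[1]
            M=np.zeros((60*8,60*8),np.uint8);cv2.fillConvexPoly(M,np.round(((h-[u0,v0]+.5)*8-.5)*16).astype(np.int32),255,shift=4)
            M=cv2.resize(M,(60,60),interpolation=cv2.INTER_AREA)/255.
            e+=((M-d[0])**2).sum()
        return e
    best=None
    for da in(-.08,0,.08):
        r=minimize(f,np.array(x0)+[0,0,0,da],method='Nelder-Mead',options=dict(initial_simplex=np.array(x0)+np.vstack([np.zeros(4),np.diag([.006,.006,.008,.1])])+[0,0,0,da],maxiter=500))
        print(r.x,np.degrees(r.x[3]),r.fun)
views=[]
for n in('top','side'):
    p=optics.capture(n);u,v=proj(p,[.55,.07,.225])[0].astype(int)-30
    g=p['pixels'][v:v+60,u:u+60].astype(float).mean(2)
    d=np.clip((175-g)/(175-45),0,1)
    s=[r['region'] for r in spotter.silhouettes('cap',p)];s=[k for k in s if k[v+20:v+40,u+20:u+40].any()][0][v:v+60,u:u+60]
    ys,xs=np.nonzero(s&(g<70));mk=np.zeros((60,60),np.uint8);mk[ys,xs]=1
    d*=cv2.dilate(mk,np.ones((3,3)));d=np.where(d<.12,0,d)
    print(n,d.sum(),g.min());views.append((p,(d,(u,v))))
    t=spotter.silhouettes('tray',p)
    print([ (k['confidence'],k['region'].sum()) for k in t])
    if n=='top': print(ray(p,[(303,184),(347,193),(335,248),(291,238)],.022))
pose(None,views,[.55,.07,.237,2.62])
for v in views: pose(None,[v],[.55,.07,.237,2.62])
o=status.get_obs();print(o['time_s'])
```

```text
Traceback (most recent call last):
IndexError: list index out of range
```

```bash
cat > fit.py <<'E'
from h import *
from scipy.optimize import minimize
np.set_printoptions(precision=4,suppress=True)
def pose(views,x0):
    def f(q):
        x,y,z,a=q;c,s=np.cos(a),np.sin(a);e=0
        P=[(x+c*i*.028-s*j*.007,y+s*i*.028+c*j*.007,z-k*.025) for i in(1,-1) for j in(1,-1) for k in(0,1)]
        for p,d,(u0,v0) in views:
            h=cv2.convexHull(proj(p,np.array(P)).astype(np.float32)).reshape(-1,2)
            M=np.zeros((480,480),np.uint8);cv2.fillConvexPoly(M,np.round(((h-[u0,v0]+.5)*8-.5)*16).astype(np.int32),255,shift=4)
            e+=((cv2.resize(M,(60,60),interpolation=cv2.INTER_AREA)/255.-d)**2).sum()
        return e
    x0=np.array(x0);S=x0+np.vstack([np.zeros(4),np.diag([.006,.006,.008,.1])])
    r=minimize(f,x0,method='Nelder-Mead',options=dict(initial_simplex=S,maxiter=500));print(r.x,np.degrees(r.x[3]),r.fun)
def view(n,X):
    p=optics.capture(n);u,v=proj(p,X)[0].astype(int)-30
    g=p['pixels'][v:v+60,u:u+60].astype(float).mean(2)
    k,L,st,ce=cv2.connectedComponentsWithStats((g<75).astype(np.uint8))
    i=1+np.argmin([np.hypot(*(c-30))-.05*s[4] for c,s in zip(ce[1:],st[1:])])
    d=np.clip((170-g)/(170-45),0,1)*cv2.dilate((L==i).astype(np.uint8),np.ones((3,3)));d[d<.12]=0
    print(n,d.sum(),g.min(),st[i],ce[i]);return p,d,(u,v)
E
python3 - <<'E'
from fit import *
X=[.55,.07,.235];V=[view(n,X) for n in('top','side')];x0=[.55,.07,.237,2.62]
pose(V,x0)
for v in V: pose([v],x0)
print(ray(V[0][0],[(303,184),(347,193),(335,248),(291,238)],.022))
E
```

```text
top 127.94933333333333 18.0 [ 25  21  13  19 106] [31.3585 29.934 ]
side 168.17333333333335 27.666666666666668 [ 23  20  16  21 155] [30.1935 30.4387]
[0.5516 0.0689 0.2437 2.6021] 149.08864087219783 20.45419050519031
[0.5536 0.0695 0.2376 2.6321] 150.80546550420155 2.7090222898885044
[0.5522 0.0682 0.2419 2.59  ] 148.39799529566383 15.585436419838523
[[ 0.609  -0.2338  0.022 ]
 [ 0.5736 -0.3842  0.022 ]
 [ 0.3872 -0.3314  0.022 ]
 [ 0.4252 -0.1847  0.022 ]]
```

drive_tool --motion '[{"gripper": 1, "z": -3}, {"gripper": 1, "z": -4}, {"gripper": 1, "z": -4}]'

```text
schema error: expected keys gripper, x, y, z, spin
```

drive_tool --motion '[{"gripper": 1, "x": 0, "y": 0, "z": -4, "spin": 0}, {"gripper": 1, "x": 0, "y": 0, "z": -4, "spin": 0}, {"gripper": 1, "x": 0, "y": 0, "z": -2, "spin": 0}, {"gripper": 1, "x": 3.4, "y": -2.7, "z": 0, "spin": 0}, {"gripper": 1, "x": 3.4, "y": -2.7, "z": 0, "spin": 0}, {"gripper": 1, "x": 3.4, "y": -2.7, "z": 0, "spin": 0}, {"gripper": 1, "x": 3.4, "y": -2.7, "z": 0, "spin": 0}, {"gripper": 1, "x": 3.4, "y": -2.7, "z": 0, "spin": 0}, {"gripper": 1, "x": 3.4, "y": -2.7, "z": 0, "spin": 0}, {"gripper": 1, "x": 3.4, "y": -2.7, "z": 0, "spin": 0}, {"gripper": 1, "x": 3.4, "y": -2.7, "z": 0, "spin": 0}, {"gripper": 1, "x": 3.4, "y": -2.7, "z": 0, "spin": 0}, {"gripper": 1, "x": 3.4, "y": -2.7, "z": 0, "spin": 0}, {"gripper": 1, "x": 3.4, "y": -2.7, "z": 0, "spin": 0}, {"gripper": 1, "x": 3.4, "y": -2.7, "z": 0, "spin": 0}, {"gripper": 1, "x": 3.4, "y": -2.7, "z": 0, "spin": 0}, {"gripper": 1, "x": 3.4, "y": -2.7, "z": 0, "spin": 0}, {"gripper": 1, "x": 3.4, "y": -2.7, "z": 0, "spin": 0}, {"gripper": 1, "x": 3.4, "y": -2.7, "z": 0, "spin": 0}]'

```text
time_s: 3.65
tcp_pos: [0.5531, 0.0708, 0.3314]
ee_rot: [[0.943, 0.332, 0.0], [0.332, -0.943, -0.0], [0.0, 0.0, -1.0]]
ft_force: [0.9, -0.6, 0.6]
width: 0.0852
grasp_force: 0.0
```

drive_tool --motion '[{"gripper": 1, "x": 0, "y": 0, "z": 0, "spin": 8.4}, {"gripper": 1, "x": 0, "y": 0, "z": 0, "spin": 8.4}, {"gripper": 1, "x": 0, "y": 0, "z": 0, "spin": 8.4}, {"gripper": 1, "x": 0, "y": 0, "z": 0, "spin": 8.4}, {"gripper": 1, "x": 0, "y": 0, "z": 0, "spin": 8.4}, {"gripper": 1, "x": 0, "y": 0, "z": 0, "spin": 7.4}, {"gripper": 1, "x": 0, "y": 0, "z": 0, "spin": 0}, {"gripper": 1, "x": 0, "y": 0, "z": 0, "spin": 0}]'

```text
time_s: 4.45
tcp_pos: [0.5524, 0.069, 0.3313]
ee_rot: [[0.867, -0.498, -0.0], [-0.498, -0.867, 0.0], [-0.0, 0.0, -1.0]]
ft_force: [-0.1, -0.1, 0.3]
width: 0.0851
grasp_force: 0.0
```

```bash
cat > where.py <<'E'
import sys;from h import *
np.set_printoptions(precision=4,suppress=True)
o=status.get_obs();R=np.array(o['ee_rot']);print(o['time_s'],o['tcp_pos'],'yaw y',np.degrees(np.arctan2(R[1,1],R[0,1])),'F',o['ft_force'],'M',o['moment'],o['width'],o['grasp_force'])
t=np.array([float(a) for a in sys.argv[1:4]]);print('tool shift cm',(t-o['tcp_pos'])@R*100)
print(o['joint_pos'])
E
python3 where.py .552 .069 .25
```

```text
4.45 [0.5524 0.069  0.3313] yaw y -119.8474069389436 F [-0.0592 -0.0838  0.3414] M [ 0.0425 -0.0138 -0.0332] 0.08506850093496429 0.0
tool shift cm [-0.0326  0.0135  8.1287]
[ -4.3665  12.8899  76.6995   0.0011  90.4154 115.4809]
```

drive_tool --motion '[{"gripper": 0.5, "x": 0, "y": 0, "z": 3, "spin": 0}, {"gripper": 0.5, "x": 0, "y": 0, "z": 3, "spin": 0}, {"gripper": 0.5, "x": 0, "y": 0, "z": 2, "spin": 0}, {"gripper": 0.5, "x": 0, "y": 0, "z": 1, "spin": 0}, {"gripper": 0.5, "x": 0, "y": 0, "z": 1, "spin": 0}, {"gripper": 0.4, "x": 0, "y": 0, "z": 0.5, "spin": 0}, {"gripper": 0.35, "x": 0, "y": 0, "z": 0, "spin": 0}, {"gripper": 0.35, "x": 0, "y": 0, "z": 0, "spin": 0}]'

```text
time_s: 5.25
tcp_pos: [0.5529, 0.0689, 0.2271]
ee_rot: [[0.866, -0.5, 0.001], [-0.5, -0.866, -0.0], [0.001, -0.001, -1.0]]
ft_force: [-1.5, 0.2, 0.1]
width: 0.0296
grasp_force: 0.0
```

```bash
python3 where.py .552 .069 .25
python3 - <<'E'
from h import *
o=[]
for n in('top','side'):
    p=optics.capture(n);u,v=proj(p,[.552,.069,.235])[0].astype(int)
    o.append(cv2.resize(p['pixels'][v-32:v+32,u-32:u+32],(390,390),interpolation=cv2.INTER_CUBIC))
cv2.imwrite('pics/c2.png',np.hstack(o)[:,:,::-1])
E
```

```text
5.25 [0.5529 0.0689 0.2271] yaw y -120.02752992532467 F [-1.5273  0.1816  0.0711] M [ 0.0106  0.0503 -0.0095] 0.02957071743207508 0.0
tool shift cm [-0.0768  0.0355 -2.2896]
[ -4.365   15.664   87.4051   0.0001  76.8527 115.6625]
```

View pics/c2.png

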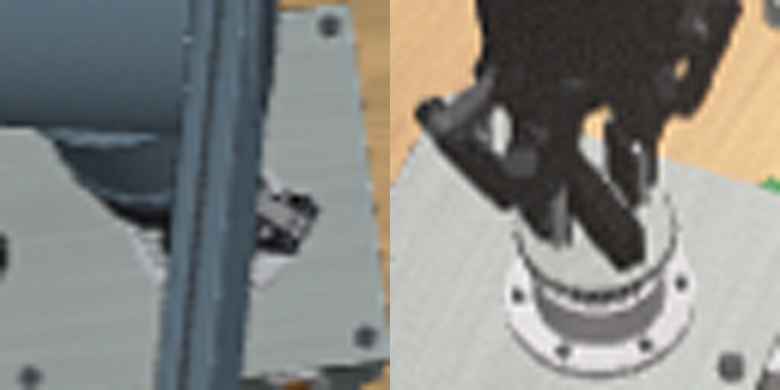

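The side crop shows the two pads straddling the bar, left pad near (565,215) and right pad near (640,180), with the bar between them. I'll close in steps and watch the force.

drive_tool --motion '[{"gripper": 0.3, "x": 0, "y": 0, "z": 0.3, "spin": 0}, {"gripper": 0.24, "x": 0, "y": 0, "z": 0, "spin": 0}, {"gripper": 0.22, "x": 0, "y": 0, "z": 0, "spin": 0}, {"gripper": 0.2, "x": 0, "y": 0, "z": 0, "spin": 0}, {"gripper": 0.2, "x": 0, "y": 0, "z": 0, "spin": 0}, {"gripper": 0.2, "x": 0, "y": 0, "z": 0, "spin": 0}]'

```text
time_s: 5.95
tcp_pos: [0.5524, 0.069, 0.2233]
ee_rot: [[0.866, -0.501, 0.0], [-0.501, -0.866, 0.0], [0.0, -0.0, -1.0]]
ft_force: [0.7, -0.1, 0.7]
width: 0.017
grasp_force: 0.0
```

```bash
python3 where.py .552 .069 .25
```

```text
5.95 [0.5524 0.069  0.2233] yaw y -120.04586761591892 F [ 0.7084 -0.1096  0.6943] M [-0.0246 -0.0212  0.021 ] 0.017031131211734267 0.0
tool shift cm [-0.0363  0.0165 -2.6655]
[ -4.3653  15.8113  87.7424   0.0013  76.4452 115.6802]
```

drive_tool --motion '[{"gripper": 0.2, "x": 0, "y": 0, "z": 0.2, "spin": 0}, {"gripper": 0.2, "x": 0, "y": 0, "z": 0.1, "spin": 0}, {"gripper": 0.2, "x": 0, "y": 0, "z": 0.1, "spin": 0}, {"gripper": 0.2, "x": 0, "y": 0, "z": 0, "spin": 0}]'

```text
time_s: 6.35
tcp_pos: [0.5524, 0.069, 0.2202]
ee_rot: [[0.866, -0.501, 0.001], [-0.501, -0.866, -0.0], [0.001, -0.0, -1.0]]
ft_force: [-3.7, 0.1, 7.9]
width: 0.0167
grasp_force: 3.4
```

drive_tool --motion '[{"gripper": 0.2, "x": 0, "y": 0, "z": 0.1, "spin": 0}, {"gripper": 0.2, "x": 0, "y": 0, "z": 0.1, "spin": 0}, {"gripper": 0.2, "x": 0, "y": 0, "z": 0, "spin": 0}]'

```text
time_s: 6.65
tcp_pos: [0.5524, 0.069, 0.2186]
ee_rot: [[0.866, -0.501, 0.001], [-0.501, -0.866, -0.0], [0.001, -0.0, -1.0]]
ft_force: [-2.7, -0.3, 8.2]
width: 0.0171
grasp_force: 4.2
```

drive_tool --motion '[{"gripper": 0.18, "x": 0, "y": 0, "z": 0, "spin": 0}, {"gripper": 0.16, "x": 0, "y": 0, "z": 0, "spin": 0}, {"gripper": 0.15, "x": 0, "y": 0, "z": 0, "spin": 0}, {"gripper": 0.1, "x": 0, "y": 0, "z": 0, "spin": 0}, {"gripper": 0, "x": 0, "y": 0, "z": 0, "spin": 0}, {"gripper": 0, "x": 0, "y": 0, "z": 0, "spin": 0}, {"gripper": 0, "x": 0, "y": 0, "z": 0, "spin": 0}]'

```text
time_s: 7.35
tcp_pos: [0.5524, 0.0685, 0.2187]
ee_rot: [[0.866, -0.501, 0.001], [-0.501, -0.866, -0.001], [0.002, 0.0, -1.0]]
ft_force: [-3.4, -1.3, 8.2]
width: 0.0133
grasp_force: 61.2
```

```bash
python3 where.py .552 .069 .25
```

```text
7.35 [0.5524 0.0685 0.2187] yaw y -120.0374662430815 F [-3.3744 -1.2911  8.2125] M [-0.2379  0.5303  0.1185] 0.01329854544802871 61.16192274661444
tool shift cm [-0.0566 -0.0224 -3.1293]
[ -4.3776  15.9581  88.2075  -0.0575  75.7645 115.6739]
```

drive_tool --motion '[{"gripper": 0, "x": 0, "y": 0, "z": 0.1, "spin": 0}, {"gripper": 0, "x": 0, "y": 0, "z": 0.1, "spin": 0}, {"gripper": 0, "x": 0, "y": 0, "z": 0.1, "spin": 0}, {"gripper": 0, "x": 0, "y": 0, "z": 0, "spin": 0}]'

```text
time_s: 7.75
tcp_pos: [0.5524, 0.0685, 0.216]
ee_rot: [[0.866, -0.501, 0.001], [-0.501, -0.866, -0.001], [0.002, 0.0, -1.0]]
ft_force: [-2.9, -1.3, 11.7]
width: 0.013
grasp_force: 61.7
```

drive_tool --motion '[{"gripper": 0, "x": 0, "y": 0, "z": 0.1, "spin": 0}, {"gripper": 0, "x": 0, "y": 0, "z": 0.1, "spin": 0}, {"gripper": 0, "x": 0, "y": 0, "z": 0, "spin": 0}]'

```text
time_s: 8.05
tcp_pos: [0.5524, 0.0685, 0.2143]
ee_rot: [[0.866, -0.501, 0.002], [-0.501, -0.866, -0.001], [0.002, 0.0, -1.0]]
ft_force: [-4.1, -1.2, 12.9]
width: 0.0128
grasp_force: 62.1
```

drive_tool --motion '[{"gripper": 0, "x": 0, "y": 0, "z": 0.1, "spin": 0}, {"gripper": 0, "x": 0, "y": 0, "z": 0.05, "spin": 0}, {"gripper": 0, "x": 0, "y": 0, "z": 0, "spin": 0}, {"gripper": 0, "x": 0, "y": 0, "z": 0, "spin": -2}, {"gripper": 0, "x": 0, "y": 0, "z": 0, "spin": -2}, {"gripper": 0, "x": 0, "y": 0, "z": 0, "spin": -2}, {"gripper": 0, "x": 0, "y": 0, "z": 0, "spin": -2}, {"gripper": 0, "x": 0, "y": 0, "z": 0, "spin": 0}]'

```text
time_s: 8.85
tcp_pos: [0.5535, 0.0688, 0.2136]
ee_rot: [[0.927, -0.375, 0.004], [-0.375, -0.927, -0.001], [0.004, -0.001, -1.0]]
ft_force: [-3.0, -0.7, 13.0]
width: 0.0128
grasp_force: 62.5
```

```bash
python3 where.py .552 .069 .25
```

```text
8.85 [0.5535 0.0688 0.2136] yaw y -112.00011370609249 F [-3.0475 -0.6668 13.0174] M [-0.0413  0.5064 -0.0319] 0.01283568510471362 62.520721040637
tool shift cm [-0.1321  0.0304 -3.6446]
[ -4.3687  16.1637  88.6682  -0.0115  74.9114 107.6345]
```

drive_tool --motion '[{"gripper": 0, "x": 0, "y": 0, "z": 0.1, "spin": 0}, {"gripper": 0, "x": 0, "y": 0, "z": 0.05, "spin": -2}, {"gripper": 0, "x": 0, "y": 0, "z": 0, "spin": -3}, {"gripper": 0, "x": 0, "y": 0, "z": 0, "spin": -3}, {"gripper": 0, "x": 0, "y": 0, "z": 0, "spin": -3}, {"gripper": 0, "x": 0, "y": 0, "z": 0, "spin": 0}]'

```text
time_s: 9.45
tcp_pos: [0.5538, 0.0687, 0.2129]
ee_rot: [[0.982, -0.19, 0.006], [-0.19, -0.982, -0.001], [0.006, -0.0, -1.0]]
ft_force: [-2.7, -0.8, 17.6]
width: 0.0129
grasp_force: 63.6
```

```bash
python3 where.py .552 .069 .25
```

```text
9.45 [0.5538 0.0687 0.2129] yaw y -100.97565905609477 F [-2.7399 -0.8465 17.5685] M [-0.0034  0.6618 -0.0212] 0.012873518872397445 63.570496744068805
tool shift cm [-0.1646 -0.0001 -3.7082]
[-4.3722 16.1779 88.7405 -0.0205 74.7515 96.6089]
```

drive_tool --motion '[{"gripper": 0, "x": 0, "y": 0, "z": -0.05, "spin": 0}, {"gripper": 0, "x": 0, "y": 0, "z": 0, "spin": -3}, {"gripper": 0, "x": 0, "y": 0, "z": 0, "spin": -3}, {"gripper": 0, "x": 0, "y": 0, "z": 0, "spin": -3}, {"gripper": 0, "x": 0, "y": 0, "z": 0, "spin": -3}, {"gripper": 0, "x": 0, "y": 0, "z": 0, "spin": -3}, {"gripper": 0, "x": 0, "y": 0, "z": 0, "spin": 0}]'

```text
time_s: 10.15
tcp_pos: [0.5538, 0.0688, 0.2129]
ee_rot: [[0.998, 0.07, 0.005], [0.07, -0.998, -0.001], [0.005, 0.001, -1.0]]
ft_force: [-2.3, 0.3, 15.3]
width: 0.0127
grasp_force: 63.0
```

```bash
python3 where.py .552 .069 .25
```

```text
10.15 [0.5538 0.0688 0.2129] yaw y -85.97453471388592 F [-2.3063  0.3353 15.3492] M [ 0.0248  0.4948 -0.0392] 0.012739370336355796 63.03378280426841
tool shift cm [-0.1538 -0.0335 -3.7074]
[-4.3698 16.188  88.7255 -0.009  74.7862 81.6069]
```

drive_tool --motion '[{"gripper": 0, "x": 0, "y": 0, "z": 0, "spin": -2}, {"gripper": 0, "x": 0, "y": 0, "z": 0, "spin": -2}, {"gripper": 0, "x": 0, "y": 0, "z": 0, "spin": 0}]'

```text
time_s: 10.45
tcp_pos: [0.5537, 0.0688, 0.213]
ee_rot: [[0.99, 0.139, 0.005], [0.139, -0.99, -0.0], [0.005, 0.001, -1.0]]
ft_force: [-3.0, 0.2, 14.5]
width: 0.013
grasp_force: 63.0
```

```bash
python3 where.py .552 .069 .25
```

```text
10.45 [0.5537 0.0688 0.213 ] yaw y -82.00556076464851 F [-3.021   0.2399 14.5447] M [-0.0113  0.4834 -0.1079] 0.012953873436016804 63.01019825041294
tool shift cm [-0.151  -0.0397 -3.7055]
[-4.3679 16.1873 88.7237 -0.0046 74.79   77.6387]
```

drive_tool --motion '[{"gripper": 0, "x": 0, "y": 0, "z": 0, "spin": -1.5}, {"gripper": 0, "x": 0, "y": 0, "z": 0, "spin": -1.5}, {"gripper": 0, "x": 0, "y": 0, "z": 0, "spin": 0}]'

```text
time_s: 10.75
tcp_pos: [0.5537, 0.0692, 0.2129]
ee_rot: [[0.982, 0.19, 0.005], [0.19, -0.982, 0.0], [0.005, 0.001, -1.0]]
ft_force: [-2.9, 1.6, 15.0]
width: 0.0131
grasp_force: 62.8
```

```bash
python3 where.py .552 .069 .25
```

```text
10.75 [0.5537 0.0692 0.2129] yaw y -79.02771183082034 F [-2.9413  1.6427 15.001 ] M [ 0.2675  0.5921 -0.1555] 0.013090563555315116 62.8079432080267
tool shift cm [-0.1483 -0.0116 -3.7063]
[-4.3565 16.1852 88.7278  0.0398 74.7976 74.6608]
```

drive_tool --motion '[{"gripper": 0, "x": 0, "y": 0, "z": 0, "spin": -1.5}, {"gripper": 0, "x": 0, "y": 0, "z": 0, "spin": 0}]'

```text
time_s: 10.95
tcp_pos: [0.5537, 0.0693, 0.2129]
ee_rot: [[0.976, 0.216, 0.005], [0.216, -0.976, 0.001], [0.005, 0.0, -1.0]]
ft_force: [-2.5, 1.9, 15.5]
width: 0.0129
grasp_force: 63.1
```

```bash
python3 where.py .552 .069 .25
```

```text
10.95 [0.5537 0.0693 0.2129] yaw y -77.54979499090165 F [-2.5442  1.8785 15.545 ] M [ 0.3552  0.5851 -0.3753] 0.012850779538488323 63.09184270736296
tool shift cm [-0.1501  0.0001 -3.706 ]
[-4.3517 16.1856 88.7268  0.06   74.8019 73.1824]
```

drive_tool --motion '[{"gripper": 0, "x": 0, "y": 0, "z": 0, "spin": 0}, {"gripper": 0, "x": 0, "y": 0, "z": 0, "spin": 0}]'

```text
time_s: 11.15
tcp_pos: [0.5536, 0.0694, 0.2129]
ee_rot: [[0.977, 0.215, 0.005], [0.215, -0.977, 0.001], [0.005, 0.0, -1.0]]
ft_force: [-2.7, 1.6, 16.4]
width: 0.013
grasp_force: 63.1
```

```bash
python3 where.py .552 .069 .25
```

```text
11.15 [0.5536 0.0694 0.2129] yaw y -77.58285058410753 F [-2.6893  1.6276 16.3802] M [ 0.3261  0.6202 -0.3704] 0.012995718234500386 63.07729125022888
tool shift cm [-0.1484  0.001  -3.707 ]
[-4.35   16.1862 88.7275  0.0575 74.8035 73.2178]
```

The moment rose sharply to 0.37 N m at about 42°, so this is the stop. I'll ease back a little and then lift slowly.

drive_tool --motion '[{"gripper": 0, "x": 0, "y": 0, "z": 0, "spin": 1.5}, {"gripper": 0, "x": 0, "y": 0, "z": 0, "spin": 0}, {"gripper": 0, "x": 0, "y": 0, "z": -0.2, "spin": 0}, {"gripper": 0, "x": 0, "y": 0, "z": -0.2, "spin": 0}, {"gripper": 0, "x": 0, "y": 0, "z": -0.2, "spin": 0}, {"gripper": 0, "x": 0, "y": 0, "z": -0.2, "spin": 0}, {"gripper": 0, "x": 0, "y": 0, "z": 0, "spin": 0}]'

```text
time_s: 11.85
tcp_pos: [0.5536, 0.0693, 0.2195]
ee_rot: [[0.982, 0.19, 0.004], [0.19, -0.982, 0.001], [0.004, 0.0, -1.0]]
ft_force: [0.1, 0.7, 7.9]
width: 0.0131
grasp_force: 61.4
```

```bash
python3 where.py .552 .069 .25
```

```text
11.85 [0.5536 0.0693 0.2195] yaw y -79.04168811980082 F [0.0648 0.7187 7.9184] M [ 0.282  -0.0211 -0.0467] 0.01307224795710496 61.41171906478121
tool shift cm [-0.1515  0.0023 -3.0459]
[-4.347  15.9497 88.0987  0.0481 75.7324 74.6829]
```

drive_tool --motion '[{"gripper": 0, "x": 0, "y": 0, "z": -0.15, "spin": 0}, {"gripper": 0, "x": 0, "y": 0, "z": -0.15, "spin": 0}, {"gripper": 0, "x": 0, "y": 0, "z": 0, "spin": 0}]'

```text
time_s: 12.15
tcp_pos: [0.5534, 0.0693, 0.2216]
ee_rot: [[0.982, 0.19, 0.003], [0.19, -0.982, 0.001], [0.003, -0.0, -1.0]]
ft_force: [3.8, 3.1, 6.1]
width: 0.0129
grasp_force: 60.7
```

```bash
python3 where.py .552 .069 .25
```

```text
12.15 [0.5534 0.0693 0.2216] yaw y -79.05059004452127 F [3.8008 3.0918 6.1411] M [ 0.4693 -0.572  -0.1321] 0.012905005642733744 60.655170790851116
tool shift cm [-0.1375  0.0028 -2.8368]
[-4.3521 15.8871 87.884   0.0506 76.0749 74.6863]
```

drive_tool --motion '[{"gripper": 0, "x": 0.04, "y": -0.03, "z": -0.15, "spin": 0}, {"gripper": 0, "x": 0, "y": 0, "z": -0.15, "spin": 0}, {"gripper": 0, "x": 0, "y": 0, "z": 0, "spin": 0}]'

```text
time_s: 12.45
tcp_pos: [0.5526, 0.0692, 0.2235]
ee_rot: [[0.982, 0.19, -0.001], [0.19, -0.982, -0.0], [-0.001, -0.0, -1.0]]
ft_force: [2.8, 1.7, 1.7]
width: 0.0129
grasp_force: 60.0
```

```bash
python3 where.py .552 .069 .25
```

```text
12.45 [0.5526 0.0692 0.2235] yaw y -79.04980627770067 F [2.8087 1.6726 1.7468] M [ 0.2664 -0.5873 -0.1648] 0.01288861277487754 60.01772842369974
tool shift cm [-0.0621  0.0095 -2.6491]
[-4.33   15.8542 87.6604 -0.0117 76.5277 74.7225]
```

drive_tool --motion '[{"gripper": 0, "x": 0.04, "y": -0.02, "z": -0.15, "spin": 0}, {"gripper": 0, "x": 0, "y": 0, "z": -0.15, "spin": 0}, {"gripper": 0, "x": 0, "y": 0, "z": -0.15, "spin": 0}, {"gripper": 0, "x": 0, "y": 0, "z": 0, "spin": 0}]'

```text
time_s: 12.85
tcp_pos: [0.5522, 0.0693, 0.228]
ee_rot: [[0.982, 0.19, -0.002], [0.19, -0.982, -0.0], [-0.002, -0.0, -1.0]]
ft_force: [-1.8, -1.4, -2.6]
width: 0.0132
grasp_force: 59.4
```

```bash
python3 where.py .552 .069 .25
```

```text
12.85 [0.5522 0.0693 0.228 ] yaw y -79.04456212571066 F [-1.7934 -1.3753 -2.5684] M [-0.2971  0.1649 -0.0001] 0.013189910973270793 59.36948455293532
tool shift cm [-0.0312  0.0291 -2.2019]
[-4.3045 15.6994 87.2322 -0.0354 77.1963 74.748 ]
```

drive_tool --motion '[{"gripper": 0, "x": -0.03, "y": 0.02, "z": -0.2, "spin": 0}, {"gripper": 0, "x": 0, "y": 0, "z": -0.3, "spin": 0}, {"gripper": 0, "x": 0, "y": 0, "z": -0.3, "spin": 0}, {"gripper": 0, "x": 0, "y": 0, "z": 0, "spin": 0}]'

```text
time_s: 13.25
tcp_pos: [0.5532, 0.0694, 0.2372]
ee_rot: [[0.982, 0.19, 0.002], [0.19, -0.982, 0.0], [0.002, 0.0, -1.0]]
ft_force: [0.0, -0.3, -1.2]
width: 0.0128
grasp_force: 59.4
```

drive_tool --motion '[{"gripper": 0, "x": 0, "y": 0, "z": -0.5, "spin": 0}, {"gripper": 0, "x": 0, "y": 0, "z": -1, "spin": 0}, {"gripper": 0, "x": 0, "y": 0, "z": -2, "spin": 0}, {"gripper": 0, "x": 0, "y": 0, "z": -3, "spin": 0}, {"gripper": 0, "x": 0, "y": 0, "z": -3, "spin": 0}, {"gripper": 0, "x": 0, "y": 0, "z": -1, "spin": 0}, {"gripper": 0, "x": 0, "y": 0, "z": 0, "spin": 0}, {"gripper": 0, "x": 0, "y": 0, "z": 0, "spin": 0}]'

```text
time_s: 14.05
tcp_pos: [0.5524, 0.0694, 0.3402]
ee_rot: [[0.982, 0.19, -0.002], [0.19, -0.982, 0.0], [-0.002, -0.0, -1.0]]
ft_force: [0.2, -0.5, -2.3]
width: 0.0129
grasp_force: 59.5
```

```bash
python3 where.py .462 -.274 .338
python3 - <<'E'
from h import *
o=[]
for n in('top','side'):
    p=optics.capture(n);u,v=proj(p,[.552,.069,.32])[0].astype(int)
    o.append(cv2.resize(p['pixels'][v-40:v+60,u-50:u+50],(390,390),interpolation=cv2.INTER_CUBIC))
cv2.imwrite('pics/c3.png',np.hstack(o)[:,:,::-1])
E
```

```text
14.05 [0.5524 0.0694 0.3402] yaw y -79.04836209079215 F [ 0.2435 -0.5144 -2.2637] M [-0.0332  0.0029  0.0138] 0.012904695370498341 59.49540164103155
tool shift cm [-15.3953  31.9933   0.2293]
[-4.3239 12.8361 75.5729  0.0005 91.6817 74.7244]
```

View pics/c3.png

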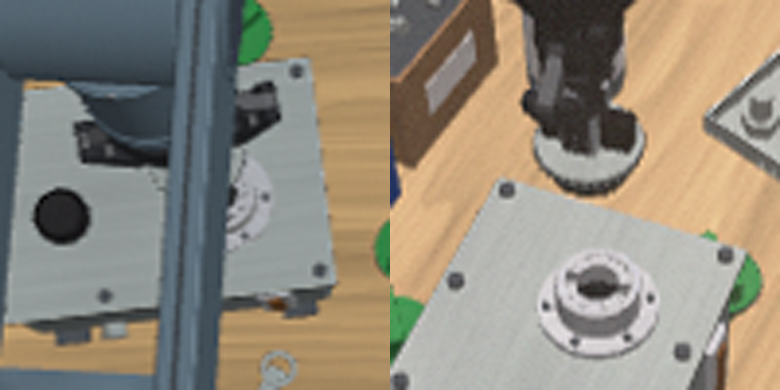

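The cap is held upright, clear of the open neck. Next I carry it to the tray.

drive_tool --motion '[{"gripper": 0, "x": -1, "y": 2, "z": 0, "spin": 0}, {"gripper": 0, "x": -1.6, "y": 3.3, "z": 0, "spin": 0}, {"gripper": 0, "x": -1.6, "y": 3.3, "z": 0, "spin": 0}, {"gripper": 0, "x": -1.6, "y": 3.3, "z": 0, "spin": 0}, {"gripper": 0, "x": -1.6, "y": 3.3, "z": 0, "spin": 0}, {"gripper": 0, "x": -1.6, "y": 3.3, "z": 0, "spin": 0}, {"gripper": 0, "x": -1.6, "y": 3.3, "z": 0, "spin": 0}, {"gripper": 0, "x": -1.6, "y": 3.3, "z": 0, "spin": 0}, {"gripper": 0, "x": -1.6, "y": 3.3, "z": 0, "spin": 0}, {"gripper": 0, "x": -1.6, "y": 3.3, "z": 0, "spin": 0}, {"gripper": 0, "x": 0, "y": 0.3, "z": 0, "spin": 0}, {"gripper": 0, "x": 0, "y": 0, "z": 3, "spin": 0}, {"gripper": 0, "x": 0, "y": 0, "z": 3, "spin": 0}, {"gripper": 0, "x": 0, "y": 0, "z": 4, "spin": 0}, {"gripper": 0, "x": 0, "y": 0, "z": 4, "spin": 0}, {"gripper": 0, "x": 0, "y": 0, "z": 4, "spin": 0}, {"gripper": 0, "x": 0, "y": 0, "z": 3, "spin": 0}, {"gripper": 0, "x": 0, "y": 0, "z": 2, "spin": 0}, {"gripper": 0, "x": 0, "y": 0, "z": 1, "spin": 0}, {"gripper": 0, "x": 0, "y": 0, "z": 0, "spin": 0}]'

```text
time_s: 16.15
tcp_pos: [0.4615, -0.2728, 0.0995]
ee_rot: [[0.982, 0.19, -0.003], [0.19, -0.982, 0.003], [-0.002, -0.003, -1.0]]
ft_force: [-0.8, 0.8, -0.1]
width: 0.013
grasp_force: 59.7
```

```bash
python3 where.py .462 -.274 .06
python3 - <<'E'
from h import *
o=[]
for n in('top','side'):
    p=optics.capture(n);u,v=proj(p,[.5,-.28,.03])[0].astype(int)
    print([np.round(r['location'],3) for r in spotter.find_in('adapter_a',p)[:3]])
    o.append(cv2.resize(p['pixels'][v-60:v+40,u-50:u+50],(390,390),interpolation=cv2.INTER_CUBIC))
cv2.imwrite('pics/c4.png',np.hstack(o)[:,:,::-1])
E
```

```text
16.15 [ 0.4615 -0.2728  0.0995] yaw y -79.03206273047344 F [-0.7809  0.839  -0.1006] M [-0.0034 -0.0857 -0.036 ] 0.013044002024179201 59.7013671347986
tool shift cm [0.036  0.1449 3.9471]
[-42.5185  20.7512  99.7025   0.0087  59.7871  36.5089]
[array([ 0.572, -0.249,  0.021])]
[array([ 0.57 , -0.248,  0.018]), array([ 0.548, -0.33 ,  0.018])]
```

View pics/c4.png

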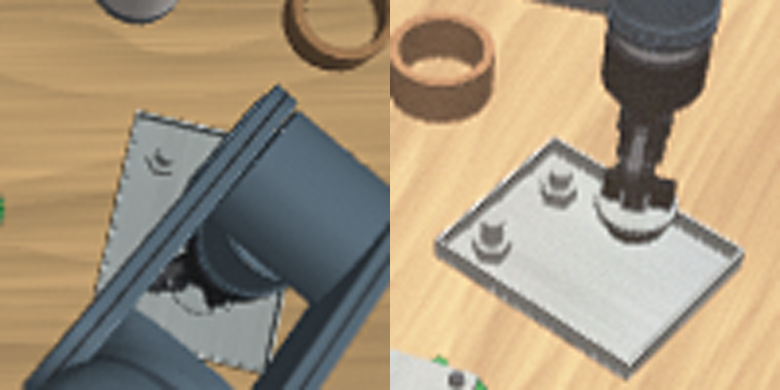

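The cap hangs over the clear half of the tray and both adapters stand at the far end. I'll lower it, going slowly near the floor.

drive_tool --motion '[{"gripper": 0, "x": 0, "y": 0, "z": 2, "spin": 0}, {"gripper": 0, "x": 0, "y": 0, "z": 2, "spin": 0}, {"gripper": 0, "x": 0, "y": 0, "z": 1, "spin": 0}, {"gripper": 0, "x": 0, "y": 0, "z": 0.3, "spin": 0}, {"gripper": 0, "x": 0, "y": 0, "z": 0, "spin": 0}]'

```text
time_s: 16.85
tcp_pos: [0.4627, -0.2743, 0.0487]
ee_rot: [[0.982, 0.19, 0.0], [0.19, -0.982, -0.0], [0.0, 0.0, -1.0]]
ft_force: [-0.6, 0.3, -1.8]
width: 0.0126
grasp_force: 59.7
```

drive_tool --motion '[{"gripper": 0, "x": 0, "y": 0, "z": 0.1, "spin": 0}, {"gripper": 0, "x": 0, "y": 0, "z": 0.1, "spin": 0}, {"gripper": 0, "x": 0, "y": 0, "z": 0, "spin": 0}]'

```text
time_s: 17.15
tcp_pos: [0.4627, -0.2743, 0.0468]
ee_rot: [[0.982, 0.19, 0.001], [0.19, -0.982, -0.001], [0.001, 0.001, -1.0]]
ft_force: [0.2, -1.0, -1.4]
width: 0.0129
grasp_force: 59.7
```

drive_tool --motion '[{"gripper": 0, "x": 0, "y": 0, "z": 0.1, "spin": 0}, {"gripper": 0, "x": 0, "y": 0, "z": 0.1, "spin": 0}, {"gripper": 0, "x": 0, "y": 0, "z": 0, "spin": 0}]'

```text
time_s: 17.45
tcp_pos: [0.4623, -0.274, 0.0442]
ee_rot: [[0.982, 0.19, -0.0], [0.19, -0.982, 0.0], [-0.0, -0.0, -1.0]]
ft_force: [-0.5, -0.0, -1.7]
width: 0.0129
grasp_force: 59.7
```

drive_tool --motion '[{"gripper": 0, "x": 0, "y": 0, "z": 0.1, "spin": 0}, {"gripper": 0, "x": 0, "y": 0, "z": 0.1, "spin": 0}, {"gripper": 0, "x": 0, "y": 0, "z": 0, "spin": 0}]'

```text
time_s: 17.75
tcp_pos: [0.4623, -0.274, 0.0421]
ee_rot: [[0.982, 0.19, -0.0], [0.19, -0.982, 0.0], [-0.0, -0.0, -1.0]]
ft_force: [0.6, 0.2, -1.5]
width: 0.0131
grasp_force: 59.7
```

drive_tool --motion '[{"gripper": 0, "x": 0, "y": 0, "z": 0.1, "spin": 0}, {"gripper": 0, "x": 0, "y": 0, "z": 0.05, "spin": 0}, {"gripper": 0, "x": 0, "y": 0, "z": 0, "spin": 0}]'

```text
time_s: 18.05
tcp_pos: [0.4624, -0.274, 0.0407]
ee_rot: [[0.982, 0.19, -0.0], [0.19, -0.982, 0.0], [-0.0, -0.0, -1.0]]
ft_force: [-0.2, 0.2, -1.7]
width: 0.0128
grasp_force: 59.7
```

drive_tool --motion '[{"gripper": 0, "x": 0, "y": 0, "z": 0.1, "spin": 0}, {"gripper": 0, "x": 0, "y": 0, "z": 0.05, "spin": 0}, {"gripper": 0, "x": 0, "y": 0, "z": 0, "spin": 0}]'

```text
time_s: 18.35
tcp_pos: [0.4624, -0.274, 0.0392]
ee_rot: [[0.982, 0.19, -0.0], [0.19, -0.982, 0.0], [-0.0, -0.0, -1.0]]
ft_force: [0.4, -0.4, -2.1]
width: 0.013
grasp_force: 59.7
```

drive_tool --motion '[{"gripper": 0, "x": 0, "y": 0, "z": 0.1, "spin": 0}, {"gripper": 0, "x": 0, "y": 0, "z": 0.05, "spin": 0}, {"gripper": 0, "x": 0, "y": 0, "z": 0, "spin": 0}]'

```text
time_s: 18.65
tcp_pos: [0.4623, -0.274, 0.0377]
ee_rot: [[0.982, 0.19, -0.0], [0.19, -0.982, 0.0], [-0.0, -0.0, -1.0]]
ft_force: [-0.0, 0.8, -1.3]
width: 0.0128
grasp_force: 59.7
```

drive_tool --motion '[{"gripper": 0, "x": 0, "y": 0, "z": 0.1, "spin": 0}, {"gripper": 0, "x": 0, "y": 0, "z": 0, "spin": 0}]'

```text
time_s: 18.85
tcp_pos: [0.4624, -0.274, 0.0367]
ee_rot: [[0.982, 0.19, -0.0], [0.19, -0.982, 0.0], [-0.0, -0.0, -1.0]]
ft_force: [-0.6, 0.1, -2.0]
width: 0.0132
grasp_force: 59.7
```

drive_tool --motion '[{"gripper": 0, "x": 0, "y": 0, "z": 0.1, "spin": 0}, {"gripper": 0, "x": 0, "y": 0, "z": 0, "spin": 0}]'

```text
time_s: 19.05
tcp_pos: [0.4624, -0.274, 0.0357]
ee_rot: [[0.982, 0.19, -0.0], [0.19, -0.982, 0.0], [-0.0, -0.0, -1.0]]
ft_force: [-0.6, 0.1, -1.7]
width: 0.013
grasp_force: 59.7
```

drive_tool --motion '[{"gripper": 0, "x": 0, "y": 0, "z": 0.05, "spin": 0}, {"gripper": 0, "x": 0, "y": 0, "z": 0, "spin": 0}]'

```text
time_s: 19.25
tcp_pos: [0.4625, -0.2741, 0.0355]
ee_rot: [[0.982, 0.19, 0.0], [0.19, -0.982, -0.0], [0.0, 0.0, -1.0]]
ft_force: [-2.4, 0.4, 2.0]
width: 0.0131
grasp_force: 60.2
```

Contact with the floor came at TCP z = 0.0355, as expected. I'll release slowly.

drive_tool --motion '[{"gripper": 0.16, "x": 0, "y": 0, "z": 0, "spin": 0}, {"gripper": 0.18, "x": 0, "y": 0, "z": 0, "spin": 0}, {"gripper": 0.22, "x": 0, "y": 0, "z": 0, "spin": 0}, {"gripper": 0.28, "x": 0, "y": 0, "z": 0, "spin": 0}, {"gripper": 0.34, "x": 0, "y": 0, "z": 0, "spin": 0}, {"gripper": 0.36, "x": 0, "y": 0, "z": -0.2, "spin": 0}, {"gripper": 0.36, "x": 0, "y": 0, "z": -0.5, "spin": 0}, {"gripper": 0.36, "x": 0, "y": 0, "z": -1, "spin": 0}, {"gripper": 0.36, "x": 0, "y": 0, "z": -2, "spin": 0}, {"gripper": 0.36, "x": 0, "y": 0, "z": -3, "spin": 0}, {"gripper": 0.36, "x": 0, "y": 0, "z": -4, "spin": 0}, {"gripper": 0.36, "x": 0, "y": 0, "z": -4, "spin": 0}, {"gripper": 0.36, "x": 0, "y": 0, "z": -4, "spin": 0}, {"gripper": 0.36, "x": 0, "y": 0, "z": -4, "spin": 0}, {"gripper": 0.36, "x": 0, "y": 0, "z": 0, "spin": 0}, {"gripper": 0.36, "x": 0, "y": 0, "z": 0, "spin": 0}]'

```text
time_s: 20.85
tcp_pos: [0.4628, -0.2744, 0.2642]
ee_rot: [[0.982, 0.19, 0.003], [0.19, -0.982, -0.002], [0.002, 0.003, -1.0]]
ft_force: [0.5, 1.0, 0.1]
width: 0.0308
grasp_force: 0.0
```

```bash
python3 where.py .462 -.274 .06
python3 - <<'E'
from h import *
p=optics.capture('side');u,v=proj(p,[.5,-.28,.03])[0].astype(int)
for q in('cap','adapter_a'): print(q,[np.round(r['location'],3) for r in spotter.find_in(q,p)[:4]])
cv2.imwrite('pics/c5.png',cv2.resize(p['pixels'][v-50:v+50,u-50:u+50],(500,500),interpolation=cv2.INTER_CUBIC)[:,:,::-1])
E
```

```text
20.85 [ 0.4628 -0.2744  0.2642] yaw y -79.04024675492003 F [0.5465 0.9544 0.0959] M [0.0157 0.0149 0.0151] 0.030818836843850648 0.0
tool shift cm [-0.113  -0.1107 20.42  ]
[-42.5472  12.2893  86.6226  -0.0008  80.8801  36.493 ]
cap [array([0.725, 0.077, 0.032]), array([ 0.464, -0.266,  0.028]), array([ 0.571, -0.25 ,  0.013])]
adapter_a [array([ 0.571, -0.251,  0.02 ]), array([ 0.548, -0.331,  0.018])]
```

View pics/c5.png

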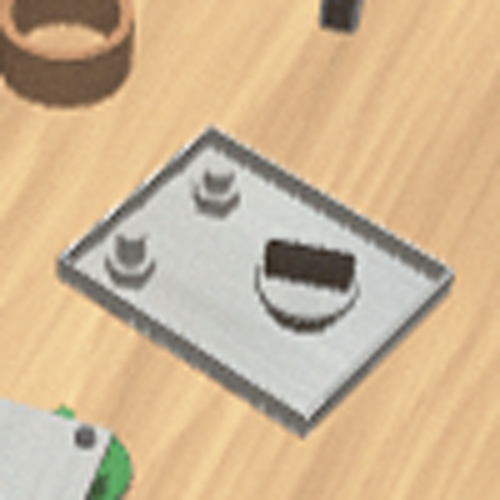

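The cap stands upright on the tray floor, bar up, at crop (308,285). Both adapters are undisturbed and the gripper is clear.

```bash
python3 -c "
from bench import workorder;print(workorder.hand_in())"
```

```text
the job is handed in; nothing more can be done
None
```

The filler cap came off cleanly at its stop, about 42° round, and now stands grip bar up on the tray floor with nothing else disturbed that I could see; the job is handed in, though the hand-in returned no verdict.

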